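Square a carton in the packing jig and lock the stop

TASK

On the packing bench, slide the orange carriage along its rail until it has pushed the carton fully home against the blue end stop and is still snug against it. Then squeeze the red sprung clip open and let it close over the top edge of the leaning rail, close behind the carriage (on the side away from the carton, no more than about 3 cm from it) and well down over the edge, so that the carriage cannot creep back. Leave the other things on the bench where they are.

Things in the scene. Friction and masses are not known exactly. Their poses are not given: they have to be found in the camera images.
- jig: Carton squaring jig fixed to the bench: plywood base 250 (x) x 400 (y) x 12 mm, its middle at jig x 20. Origin on the bench; z up, y along the rail towards the blue end stop. The carton bay is the strip x 7 to 125 mm between low wooden guides, floor at z 12; the end stop's face is at y = 185 mm (118 mm wide, 75 mm tall).
- rail: Fixed aluminium strip on the robot's side of the bay, leaning 30 degrees back towards the robot. Origin: middle of its bottom edge (jig x -45, y 0, z 12 mm). y along the rail (as the jig's), z up the leaning strip, x its normal. It fills x -3..3, y -190..190, z 0..80 mm; the top edge is at z = 80.
- carriage (a joint): Travel (m) of the orange carriage along rail +y; 0 = far from the end stop, 0.119 = carton fully home. Its middle is at rail y = -130 mm + travel; its body spans +-30 mm in y, +-17 mm in rail x, rail z 28..96 mm. The front face of its upright pusher plate, which reaches over the bay, is 36 mm ahead (+y) of its middle. Moves against 2.5 N.
- grip (a point): Middle of the black grip on top of the carriage, at rail z = 120 mm. The grip is 20 mm thick along the rail (y), 36 mm along rail x, and stands from rail z 96 to 145 mm, leaning with the rail.
- carriage_back (a point): Point on the carriage's back face (the side away from the carton), on the rail's top edge; same axes as the rail.
- carton: Closed brown carton, 110 (x) x 160 (y) x 80 mm, about 0.4 kg, standing loose in the bay. Origin under its middle; its y is its length, along the rail. Fully home, its origin is at jig y = 105 mm.
- clip: Red sprung clip, dark jaws, 0.16 kg, standing on its jaws. Origin between the closed jaws at their tips, z up. 46 mm wide (y). Two flat handle plates face +-x, 56 mm over their outsides, z 42..86 mm. Jaws z 0..34, each 12 thick, meet at x 0; mouth 32 mm deep. Squeezing the handles parts the jaws as much, 20 mm at most. The frame is the +x jaw's half: it shifts by half the parting.
- clip_lever (a joint): How far the clip's jaws are parted (m): 0 closed, 0.020 fully open. The spring needs 6 N to start and 14 N fully open. Reads about 0.006 when closed on the rail.
- tape: Bystander: roll of amber parcel tape lying flat, 110 mm across, 48 mm high; origin under its middle.
- parcel: Bystander: small brown parcel 80 x 110 x 50 mm; origin under its middle.
- marker: Bystander: blue marker pen lying, 16 mm thick, 130 mm long; origin under its middle.
- spray: Bystander: white bottle with a blue cap, 60 mm across, 170 mm high; origin under its middle.
- knife: Bystander: yellow box knife lying, about 140 mm long; origin under its middle.
Not all that is in view belongs to the job. Of the things that look like the clip, take the one that is farthest to the robot's right at the start.

How it is judged:
By the outcome, as a careful person would: the job done as asked, in the order asked, and still so for the second after the job is handed in, with the robot touching nothing.
It also fails if it takes over 51 s, if anything falls off the work surface, if the arm or the gripper's body presses on something with over 40 N, if the wrist force passes 120 N, or if a joint passes its speed limit or range.

ROBOT

A 6-joint arm with a two-finger parallel gripper is mounted at the origin on the work surface. World frame = base frame: x ahead of the robot, y to its left, z up, the work surface at z = 0. Lengths are in m, angles in rad, forces in N, time in s.
With the tool pointing down it reaches from about 0.35 to 0.925 m from the base axis. Payload 6.4 kg.
Tool frame: the origin (TCP) lies at the very end of the fingers, on their centre line; the grasp point (between the pads) lies 19 mm behind it (ctrl.hold_point_z is the distance from the TCP to the grasp point, in m); y points along the fingers, z is the direction in which the jaws open and shut, and the axes are right-handed (so a half turn about y gives the same grasp; the last joint's range is limited). The gripper opens to 85 mm and grips with 20 to 120 N. Pads are 22 mm wide; open, the fingers measure 114 mm over their backs; the gripper's body (76 mm by 85 mm) begins 54 mm behind the grasp point. The pads swing forward as they close: fully open they stand 13 mm farther back than shut.
Start: joints at [1.019, 0.245, 1.558, -0, 1.339, -0.174], TCP at [0.24, 0.604, 0.231] pointing down, gripper open.
Joint ranges: [-3.13, 3.13], [-1.02, 2.26], [0.13, 2.54], [-0.95, 4.09], [0.21, 2.88], [-2.74, 2.74]. Speed limits (rad/s): [2.57, 2.57, 3.14, 3.14, 3.14, 3.14].

INTERFACE

Orientations are given as a unit quaternion [w, x, y, z].
In Python, from workcell import ctrl, viewer, order gives the robot as it stands.
- The arm moves only by the shell command python3 -m handwheel 'ROWS' [FORCE]. ROWS is JSON, a list that holds one entry, the list of rows, each a list of 7 numbers: the gripper command: -1 is fully open, 1 is shut, values between are in proportion, then the shift along the tool's x, y, z scaled (see below), then the turn, a rotation vector about the tool's x, y, z scaled (see below). In form: [[[fingers, dx, dy, dz, wx, wy, wz], ...]]. A call has 1 to 5 rows; each row is the pose to reach, as a shift and turn from the pose commanded when the call began, along the tool's axes at that moment, turning the shorter way round; what a row does not reach only later rows make up. The controller multiplies each number of a shift by 500 mm and each number of a turn by 360 degrees. A row lasts 1/12 s, in which the tool goes at most 41.7 mm and 7.16 degrees, less where a joint would pass 70% of its speed; a pose out of reach is approached as far as the arm can. A call with a number of a shift or a turn outside -1 to 1 is refused whole. A call with a gripper value outside its range is refused whole. The fingers move at their own pace and stop on an object; FORCE is the grip in N (left out, the last holds). Time passes only in rows, so rows that repeat a pose let the fingers close. It gives the time, the measured TCP pose, the force and the opening at its end, in the units of the state.
- ctrl.read_state(): the state, without advancing time (a new reading comes with each control period).
- viewer.camera(name): name is "scene" or "side" or "wrist"; returns (picture, depth): 480x640x3 uint8, red, green, blue; 480x640 float32, m along the optical axis (not along the pixel's ray), 0 where there is no reading.
- viewer.get_calibration(name): a dict with "fx", "fy", "cx", "cy" (pixels), "rvec" (rotation vector, rad) and "tvec" (3), from world to camera coordinates, as OpenCV has them. Camera axes: x right, y down, z forward; pixel columns grow to the right and rows downward; lengths in m; the calibration is good to about 2 mm. A picture is of the moment at which its call begins: read the wrist's pose just before it. get_calibration takes no time and is no camera call; for the wrist camera it gives the pose at the moment of the call.
- order.close_job(): hands the job in, once; it reports no verdict.
Trained networks look in the newest picture that a camera, given by its name, has taken for a name from the list of things; names that differ only in an ending like _2 or _b are one class to them, and where a whole thing is asked for, a point or a joint stands for the part that bears it (a point fixed in the world has none). Each returns a list of dicts, best first, with "conf" (0 to 1); they miss things now and then, are a little off and sometimes report something else, mostly with a low value. They report only what shows in the picture. A call takes as long as a camera call. They do not tell look-alikes from the thing itself.
- viewer.look_for(camera, query): "position" ([x, y, z] in m, in world coordinates, good to about 4 mm: the middle of the surface that is visible of it).
- viewer.place_of(camera, query): "position" ([x, y, z] in m, in world coordinates, good to about 4 mm: a listed point, or the origin of a listed thing).
The state is a dict: "clock": time; "q": joint angles; "qd": joint speeds; "tau": joint torques, N m; "eef_pos": TCP position; "tcp_rot": TCP orientation; "ft_force": force on the tool from outside, world axes, zero at the start; "ft_torque": the same for the moment, N m; "finger_gap": finger opening in m.
Only numpy, scipy, OpenCV 4.12 (cv2) and the standard library are available. Lean on these libraries where they do the work, as an engineer would, in place of code of your own. Each camera call takes 0.05 s, during which the arm holds its last target. There are 200 camera calls.

## Working session

There is one attempt and no reset: what is moved stays moved. The work goes in short steps, Python scripts to look and compute and a shell command to move; the robot and the scene stay as the last step left them, time stands still between calls to the robot, and variables do not carry over. Pictures are saved under pics/ and viewed, about 8 in all and at most 12, crops included, and the job is handed in when it is done.

```bash
ls; mkdir -p pics
cat > h.py <<'E'
import numpy as np,cv2
from scipy.spatial.transform import Rotation as R
from workcell import ctrl,viewer,order
def rq(q): return R.from_quat([q[1],q[2],q[3],q[0]])
def pix(cam,p):
    c=viewer.get_calibration(cam); P=R.from_rotvec(np.ravel(c['rvec'])).apply(np.atleast_2d(p))+np.ravel(c['tvec'])
    return np.c_[c['fx']*P[:,0]/P[:,2]+c['cx'],c['fy']*P[:,1]/P[:,2]+c['cy']]
def cloud(cam,d):
    c=viewer.get_calibration(cam); v,u=np.mgrid[:480,:640]
    P=np.stack([(u-c['cx'])/c['fx']*d,(v-c['cy'])/c['fy']*d,d],-1)-np.ravel(c['tvec'])
    return P@R.from_rotvec(np.ravel(c['rvec'])).as_matrix()
def save(n,im): cv2.imwrite('pics/'+n+'.png',im[...,::-1])
E
python3 - <<'E'
from h import *
s=ctrl.read_state();print(s,ctrl.hold_point_z)
np.set_printoptions(precision=4,suppress=True)
ims=[]
for c in ['scene','side']:
    im,d=viewer.camera(c);ims.append(im);np.savez('pics/%s0.npz'%c,im=im,d=d)
    for q in ['clip','grip','carriage_back','jig','rail','carton','carriage']:
        try:
            for r in viewer.place_of(c,q)[:4]: print(c,q,np.round(r['position'],4),round(r['conf'],2),pix(c,r['position']).round(0))
        except Exception as e: print(c,q,e)
save('scene0',ims[0]);save('side0',ims[1])
E
```

```text
pics
{'clock': 0.0, 'q': array([ 1.01885463e+00,  2.45843162e-01,  1.55901621e+00, -2.49263577e-05,
        1.33872023e+00, -1.74112872e-01]), 'qd': array([-0.00196674,  0.0002079 ,  0.00131604, -0.00092708,  0.00097581,
       -0.00060068]), 'tau': array([-5.32626727e-04, -4.29508030e+01, -3.26130080e+01, -9.37849495e-05,
        5.28055054e-03,  2.51070793e-05]), 'eef_pos': array([0.23949409, 0.60366177, 0.23016055]), 'tcp_rot': array([-0.69386671,  0.69518621, -0.13302889,  0.13254601]), 'ft_force': array([ 0.49262836,  0.11919114, -0.48670212]), 'ft_torque': array([ 0.02410701, -0.01445502, -0.08931906]), 'finger_gap': 0.08575859494936251} 0.0187
scene clip [ 0.4094 -0.2333  0.0008] 0.89 [[228. 283.]]
scene clip [ 0.4259 -0.3245  0.0018] 0.84 [[202. 305.]]
scene clip [ 0.5209 -0.2256  0.0018] 0.81 [[253. 310.]]
scene grip [ 0.5451 -0.0661  0.1176] 0.76 [[306. 261.]]
scene carriage_back [ 0.5613 -0.0922  0.0801] 0.87 [[302. 278.]]
scene jig [ 0.645   0.0551 -0.0001] 0.71 [[365. 285.]]
scene rail [0.5935 0.0562 0.0143] 0.9 [[353. 269.]]
scene carton [ 0.5612 -0.4791 -0.0032] 0.57 [[175. 382.]]
scene carton [0.7008 0.1525 0.0139] 0.56 [[406. 277.]]
scene carriage it knows: carriage_back, carton, clip, grip, jig, knife, marker, parcel, rail, spray, tape
side clip [ 0.3046 -0.1856 -0.0025] 0.91 [[404. 238.]]
side clip [ 0.5323 -0.2287  0.001 ] 0.79 [[329. 214.]]
side clip [ 0.428  -0.3231  0.0003] 0.74 [[369. 199.]]
side clip [ 0.4154 -0.23   -0.0005] 0.68 [[368. 220.]]
side grip [ 0.5476 -0.0602  0.1146] 0.94 [[308. 222.]]
side carriage_back [ 0.569  -0.0896  0.0808] 0.77 [[303. 223.]]
side jig [ 0.6481  0.0551 -0.0005] 0.74 [[259. 278.]]
side rail [0.5936 0.0528 0.0051] 0.65 [[279. 280.]]
side carton [0.7069 0.1519 0.0059] 0.64 [[222. 301.]]
side carriage it knows: carriage_back, carton, clip, grip, jig, knife, marker, parcel, rail, spray, tape
```

View pictures.

View pics/scene0.png

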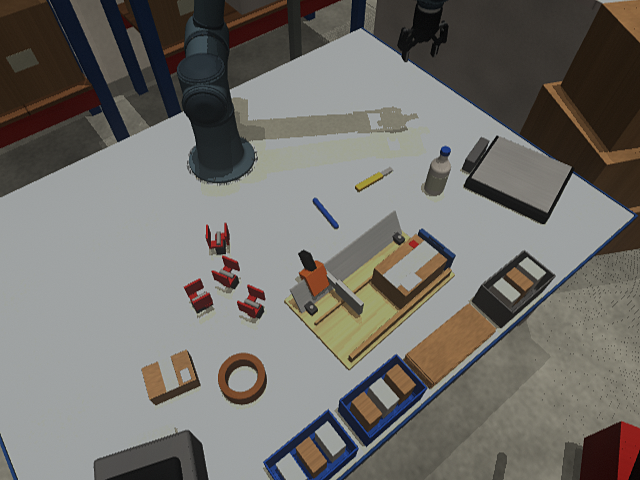

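View pics/side0.png

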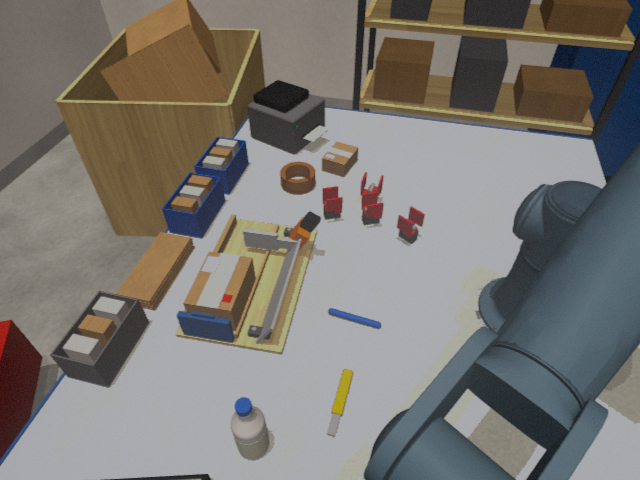

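Run:
```python
from h import *
np.set_printoptions(precision=4,suppress=True)
A=np.load('pics/scene0.npz');B=np.load('pics/side0.npz')
a=cv2.resize(A['im'][215:335,170:290],(480,480),interpolation=cv2.INTER_CUBIC)
b=cv2.resize(B['im'][160:260,310:440],(624,480),interpolation=cv2.INTER_CUBIC)[:,:320*2]
save('clips0',np.hstack([a[:, :400],b[:,:400]]))
for n,D in(('scene',A),('side',B)):
    P=cloud(n,D['d']);im=D['im'].astype(int);r,g,bl=im[...,0],im[...,1],im[...,2]
    red=(r>90)&(g<60)&(bl<70)&(D['d']>0)
    q=P[red];m=(np.hypot(q[:,0]-.427,q[:,1]+.323)<.06)&(q[:,2]>.04);q=q[m]
    print(n,'clip red',len(q),q.mean(0),q.min(0),q.max(0))
    # two plates clustering
    _,lab,cen=cv2.kmeans(q[:,:2].astype(np.float32),2,None,(3,50,1e-5),5,0);print(cen,np.bincount(lab.ravel()))
    for k in(0,1):
        t=q[lab.ravel()==k]; c=t.mean(0);w,v=np.linalg.eigh(np.cov(t.T)); print(' plate',c,np.sqrt(w),v[:,0],v[:,2])
    rect=cv2.minAreaRect(q[:,:2].astype(np.float32)*1000);print(rect)
    # blue stop
    bb=(bl>90)&(r<70)&(g<100)&(D['d']>0);q=P[bb];m=(abs(q[:,0]-.69)<.12)&(abs(q[:,1]-.25)<.1)&(q[:,2]>.02)&(q[:,2]<.1);q=q[m]
    if len(q): print('stop',cv2.minAreaRect(q[:,:2].astype(np.float32)*1000),q.mean(0))
    # jig top plane z 0.012: rail gray plane
    q=P.reshape(-1,3);c=im.reshape(-1,3);sat=c.max(1)-c.min(1)
    m=(sat<25)&(q[:,2]>.03)&(q[:,2]<.08)&(q[:,0]>.45)&(q[:,0]<.66)&(q[:,1]>-.12)&(q[:,1]<.26);q=q[m]
    # fit line x=a+b*y for tilted plane via ransac-ish
    best=None;rng=np.random.default_rng(0)
    for i in range(500):
        p=q[rng.choice(len(q),3,False)];nn=np.cross(p[1]-p[0],p[2]-p[0]);nn/=np.linalg.norm(nn)+1e-12
        inl=abs((q-p[0])@nn)<.003
        if best is None or inl.sum()>best.sum():best=inl
    t=q[best];w,v=np.linalg.eigh(np.cov(t.T));print('rail',len(q),len(t),t.mean(0),np.sqrt(w),'n',v[:,0],'dir',v[:,2])
```

```text
scene clip red 112 [ 0.4245 -0.3259  0.0725] [ 0.3994 -0.3461  0.0404] [ 0.46   -0.2985  0.0933]
[[ 0.4072 -0.3265]
 [ 0.4534 -0.3248]] [70 42]
 plate [ 0.4072 -0.3265  0.0661] [0.0038 0.0097 0.0224] [ 0.9806 -0.0276  0.1943] [ 0.172  -0.3558 -0.9186]
 plate [ 0.4534 -0.3248  0.0831] [0.0019 0.01   0.0133] [ 0.9967 -0.0738  0.035 ] [ 0.0814  0.9318 -0.3537]
((429.6022644042969, -322.7812805175781), (44.47287368774414, 58.98721694946289), 85.1192398071289)
stop ((698.4677734375, 253.78482055664062), (115.61976623535156, 13.912337303161621), 2.191779375076294) [0.7008 0.2527 0.0891]
rail 1943 1478 [0.5745 0.081  0.0554] [0.0014 0.0166 0.0995] n [0.8632 0.0523 0.5022] dir [ 0.0583 -0.9983  0.0037]
side clip red 100 [ 0.4251 -0.3115  0.0614] [ 0.3977 -0.3362  0.0401] [ 0.4513 -0.2918  0.0888]
[[ 0.4471 -0.312 ]
 [ 0.4032 -0.311 ]] [50 50]
 plate [ 0.4471 -0.312   0.0604] [0.0036 0.0097 0.0173] [ 0.9821 -0.1007 -0.1591] [ 0.1367 -0.1998  0.9703]
 plate [ 0.4032 -0.311   0.0625] [0.0045 0.012  0.0183] [0.968  0.0292 0.2491] [ 0.2102 -0.6366 -0.742 ]
((424.3921813964844, -315.25762939453125), (44.45872497558594, 52.238037109375), 87.16527557373047)
stop ((694.48388671875, 247.8762664794922), (114.56343078613281, 32.77149200439453), 4.867855072021484) [0.6919 0.2563 0.0888]
rail 1141 654 [0.5697 0.1246 0.0569] [0.0011 0.0175 0.0814] n [0.852  0.0514 0.521 ] dir [ 0.0578 -0.9983  0.0039]
```

View pics/clips0.png

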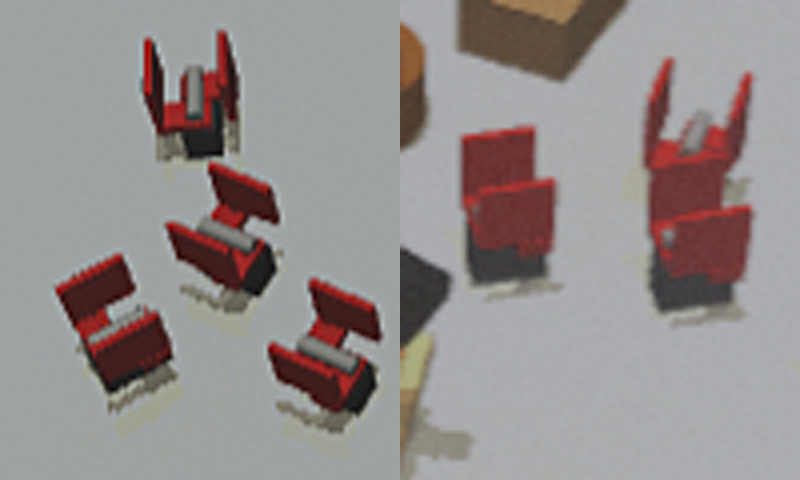

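```bash
cat >> h.py <<'E'
def plan(pos,Rt,cur=None):
    s=ctrl.read_state();T=rq(s['tcp_rot']);d=T.inv().apply(np.array(pos)-s['eef_pos']);w=(T.inv()*Rt).as_rotvec()
    print('shift',(d/.5).round(4),'turn',(w/2/np.pi).round(4),'| dist',np.linalg.norm(d).round(3),'deg',np.degrees(np.linalg.norm(w)).round(1))
def tool(y,z):
    y=np.array(y,float);y/=np.linalg.norm(y);z=np.array(z,float);z-=y*(y@z);z/=np.linalg.norm(z);return R.from_matrix(np.c_[np.cross(y,z),y,z])
E
python3 - <<'E'
from h import *
s=ctrl.read_state();print(rq(s['tcp_rot']).as_matrix().round(3))
a=np.radians(-4);
for sg in(1,-1):
    plan([.539,-.14,.20],tool([0,0,-1],[sg*np.cos(a),sg*np.sin(a),0]))
E
```

```text
[[ 0.929 -0.     0.369]
 [-0.369 -0.     0.929]
 [-0.    -1.    -0.   ]]
shift [ 1.1052  0.0626 -1.1627] turn [0.    0.201 0.   ] | dist 0.803 deg 72.4
shift [ 1.1052  0.0626 -1.1627] turn [ 0.    -0.299 -0.   ] | dist 0.803 deg 107.6
```

```bash
python3 -m handwheel '[[[1,0.28,0,-0.3,0,0.0995,0],[1,0.28,0,-0.3,0,0.0995,0],[1,0.28,0,-0.3,0,0.0995,0],[1,0.28,0,-0.3,0,0.0995,0],[1,0.28,0,-0.3,0,0.0995,0]]]' 40
python3 - <<'E'
from h import *
a=np.radians(-4)
plan([.539,-.14,.20],tool([0,0,-1],[np.cos(a),np.sin(a),0]))
E
```

```text
clock: 1.12
eef_pos: [0.3149, 0.4112, 0.2313]
tcp_rot: [0.619, -0.619, 0.342, -0.342]
ft_force: [0.5, -0.4, 0.6]
finger_gap: 0.0256
shift [ 1.1717  0.0628 -0.2084] turn [-1.000e-04  1.006e-01  0.000e+00] | dist 0.596 deg 36.2
```

```bash
python3 -m handwheel '[[[1,0.405,0,-0.07,0,0.0995,0],[1,0.405,0,-0.07,0,0.0995,0],[1,0.405,0,-0.07,0,0.0995,0],[1,0.405,0,-0.07,0,0.0995,0],[1,0.405,0,-0.07,0,0.0995,0]]]'
python3 - <<'E'
from h import *
a=np.radians(-4)
plan([.539,-.14,.20],tool([0,0,-1],[np.cos(a),np.sin(a),0]))
E
```

```text
clock: 1.53
eef_pos: [0.3944, 0.2216, 0.2317]
tcp_rot: [-0.484, 0.484, -0.515, 0.516]
ft_force: [1.0, 0.1, -0.7]
finger_gap: -0.0
shift [0.7035 0.0635 0.3342] turn [-0.0002  0.001  -0.    ] | dist 0.391 deg 0.4
```

```bash
python3 -m handwheel '[[[1,0.66,0.06,0.334,0,0.001,0],[1,0.66,0.06,0.334,0,0.001,0],[1,0.66,0.06,0.334,0,0.001,0],[1,0.66,0.06,0.334,0,0.001,0],[1,0.66,0.06,0.334,0,0.001,0]]]'
python3 - <<'E'
from h import *
a=np.radians(-4)
plan([.539,-.12,.17],tool([0,0,-1],[np.cos(a),np.sin(a),0]))
E
```

```text
clock: 1.95
eef_pos: [0.4775, 0.0312, 0.2147]
tcp_rot: [-0.484, 0.484, -0.515, 0.516]
ft_force: [0.7, 0.2, 0.1]
finger_gap: -0.0002
shift [0.2939 0.0896 0.1418] turn [-0.0002  0.001  -0.    ] | dist 0.169 deg 0.4
```

```bash
python3 -m handwheel '[[[1,0.294,0.06,0.142,0,0,0],[1,0.294,0.06,0.142,0,0,0],[1,0.294,0.06,0.142,0,0,0],[1,0.294,0.06,0.142,0,0,0],[1,0.294,0.06,0.142,0,0,0]]]'
python3 - <<'E'
from h import *
np.set_printoptions(precision=4,suppress=True)
a=np.radians(-4)
for c in ['side','scene','wrist']:
    im,d=viewer.camera(c); save(c+'1',im)
    for q in ['grip','carriage_back','clip']:
        for r in viewer.place_of(c,q)[:4]: print(c,q,np.round(r['position'],4),round(r['conf'],2))
plan([.539,-.12,.113],tool([0,0,-1],[np.cos(a),np.sin(a),0]))
E
```

```text
clock: 2.37
eef_pos: [0.5397, -0.1236, 0.1831]
tcp_rot: [-0.482, 0.483, -0.517, 0.517]
ft_force: [-0.2, -0.8, -0.8]
finger_gap: 0.0002
side grip [ 0.5476 -0.0621  0.118 ] 0.6
side carriage_back [ 0.5696 -0.0915  0.08  ] 0.58
side clip [ 0.5303 -0.231  -0.0012] 0.76
side clip [ 0.4305 -0.3211 -0.0003] 0.71
side clip [ 0.3043 -0.1857 -0.0001] 0.59
side clip [ 0.4125 -0.2308  0.0005] 0.56
scene grip [ 0.5466 -0.0648  0.1116] 0.8
scene carriage_back [ 0.5639 -0.0907  0.0826] 0.7
scene clip [ 0.4096 -0.2324  0.0032] 0.95
scene clip [ 0.4258 -0.3231  0.0027] 0.92
scene clip [ 0.2994 -0.1828 -0.0024] 0.86
scene clip [ 0.5235 -0.2264 -0.0006] 0.75
wrist grip [ 0.5471 -0.0646  0.1166] 0.81
wrist carriage_back [ 0.5643 -0.0881  0.0823] 0.89
wrist clip [ 0.3002 -0.1864  0.004 ] 0.92
wrist clip [ 0.4089 -0.2315  0.0029] 0.7
shift [0.0051 0.1434 0.0011] turn [-0.0001  0.0012  0.    ] | dist 0.072 deg 0.4
```

View pics/wrist1.png

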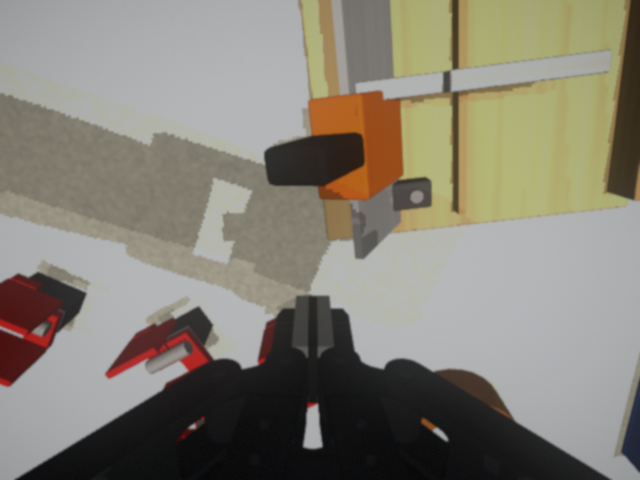

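```bash
python3 -m handwheel '[[[1,0,0.07,0,0,0,0],[1,0,0.14,0,0,0,0],[1,-0.04,0.14,0,0,0,0],[1,-0.06,0.14,-0.002,0,0,0],[1,-0.09,0.14,-0.006,0,0,0]]]';  python3 -m handwheel '[[[1,-0.03,0,-0.004,0,0,0],[1,-0.06,0,-0.008,0,0,0],[1,-0.09,0,-0.012,0,0,0],[1,-0.11,0,-0.014,0,0,0],[1,-0.12,0,-0.015,0,0,0]]]'
python3 - <<'E'
from h import *
im,d=viewer.camera('scene')
for q in ['grip','carriage_back','carton']:
        for r in viewer.place_of('scene',q)[:4]: print(q,np.round(r['position'],4),round(r['conf'],2))
E
```

```text
clock: 3.38
eef_pos: [0.5385, -0.0732, 0.1144]
tcp_rot: [-0.484, 0.485, -0.515, 0.516]
ft_force: [-0.2, -3.8, -3.7]
finger_gap: -0.0001
clock: 3.8
eef_pos: [0.5353, -0.0117, 0.1156]
tcp_rot: [-0.485, 0.484, -0.514, 0.516]
ft_force: [-1.4, -3.0, -0.1]
finger_gap: -0.0002
grip [0.5399 0.0098 0.1156] 0.72
grip [0.5938 0.055  0.0086] 0.38
carriage_back [ 0.5601 -0.0208  0.0808] 0.83
carton [0.6989 0.1531 0.014 ] 0.82
carton [0.5972 0.0569 0.0135] 0.6
```

```bash
python3 -m handwheel '[[[1,-0.01,0,-0.001,0,0,0],[1,-0.02,0,-0.002,0,0,0],[1,-0.03,0,-0.003,0,0,0],[1,-0.036,0,-0.004,0,0,0],[1,-0.042,0,-0.005,0,0,0]]]'; python3 -m handwheel '[[[1,-0.005,0,0,0,0,0],[1,-0.01,0,-0.001,0,0,0],[1,-0.01,0,-0.001,0,0,0],[1,-0.01,0,-0.001,0,0,0]]]'
```

```text
clock: 4.42
eef_pos: [0.5341, 0.008, 0.1149]
tcp_rot: [-0.484, 0.484, -0.515, 0.516]
ft_force: [-0.2, -6.3, 3.0]
finger_gap: 0.0001
clock: 4.75
eef_pos: [0.5338, 0.0134, 0.1149]
tcp_rot: [-0.484, 0.484, -0.515, 0.516]
ft_force: [-0.6, -4.4, 2.5]
finger_gap: 0.0
```

```bash
python3 -m handwheel '[[[1,-0.006,0,-0.001,0,0,0],[1,-0.012,0,-0.001,0,0,0],[1,-0.012,0,-0.001,0,0,0]]]'
python3 - <<'E'
from h import *
for i in range(1):
    im,d=viewer.camera('scene');s=ctrl.read_state();print(s['eef_pos'],s['ft_force'])
    for q in ['grip','carriage_back','carton']:
        for r in viewer.place_of('scene',q)[:2]: print(q,np.round(r['position'],4),round(r['conf'],2))
E
```

```text
clock: 5.0
eef_pos: [0.5335, 0.0189, 0.1149]
tcp_rot: [-0.484, 0.485, -0.515, 0.516]
ft_force: [-0.7, -7.8, 3.4]
finger_gap: -0.0004
[0.5334927  0.01886795 0.11483279] [-1.18043062 -8.31333842  2.41652712]
grip [0.5393 0.0401 0.1139] 0.94
carriage_back [0.5588 0.011  0.0823] 0.97
carton [0.7013 0.1662 0.0116] 0.8
```

```bash
python3 -m handwheel '[[[1,-0.004,0,0,0,0,0],[1,-0.008,0,0,0,0,0],[1,-0.008,0,0,0,0,0]]]'; python3 -m handwheel '[[[1,-0.004,0,0,0,0,0],[1,-0.004,0,0,0,0,0]]]'
```

```text
clock: 5.45
eef_pos: [0.5336, 0.0192, 0.115]
tcp_rot: [-0.482, 0.487, -0.513, 0.517]
ft_force: [-4.1, -22.2, 3.6]
finger_gap: 0.0
clock: 5.62
eef_pos: [0.5336, 0.0193, 0.1151]
tcp_rot: [-0.481, 0.488, -0.512, 0.518]
ft_force: [-6.3, -30.0, 4.0]
finger_gap: -0.0003
```

```bash
python3 -m handwheel '[[[1,0.03,0,0,0,0,0],[1,0.04,0,0,0,0,0],[-1,0.04,-0.08,0,0,0,0],[-1,0.04,-0.16,0,0,0,0],[-1,0.06,-0.22,-0.02,0,0,0]]]' 40
python3 - <<'E'
from h import *
np.set_printoptions(precision=4,suppress=True)
for c in ['side','scene']:
    im,d=viewer.camera(c); save(c+'2',im);np.savez('pics/%s2.npz'%c,im=im,d=d)
    for q in ['grip','carriage_back','carton','rail','jig']:
        for r in viewer.place_of(c,q)[:1]: print(c,q,np.round(r['position'],4),round(r['conf'],2))
a=np.radians(-4)
plan([.427,-.322,.2],tool([0,0,-1],[np.cos(a),np.sin(a),0]))
E
```

```text
clock: 6.03
eef_pos: [0.5229, -0.0022, 0.2269]
tcp_rot: [-0.485, 0.483, -0.515, 0.515]
ft_force: [1.2, -0.4, 1.6]
finger_gap: 0.0358
side grip [0.5401 0.0379 0.1161] 0.6
side carriage_back [0.5611 0.0104 0.0815] 0.76
side carton [0.707  0.1687 0.0074] 0.93
side rail [0.5945 0.0509 0.0059] 0.73
side jig [ 0.6454  0.0581 -0.0018] 0.95
scene grip [0.5403 0.0374 0.1157] 0.88
scene carriage_back [0.5598 0.0111 0.081 ] 0.76
scene carton [0.7011 0.1687 0.0113] 0.84
scene rail [0.599  0.0563 0.0124] 0.57
scene jig [ 0.6448  0.0581 -0.0003] 0.82
shift [ 0.6479  0.047  -0.1483] turn [ 0.0003  0.0011 -0.0001] | dist 0.333 deg 0.4
```

```bash
python3 -m handwheel '[[[-1,0.4,0,-0.092,0,0,0],[-1,0.4,0,-0.092,0,0,0],[-1,0.4,0,-0.092,0,0,0],[-1,0.4,0,-0.092,0,0,0],[-1,0.4,0,-0.092,0,0,0]]]'; python3 -m handwheel '[[[-1,0.248,0.04,-0.056,0,0,0],[-1,0.248,0.04,-0.056,0,0,0],[-1,0.248,0.04,-0.056,0,0,0],[-1,0.248,0.04,-0.056,0,0,0]]]';python3 - <<'E'
from h import *
np.set_printoptions(precision=4,suppress=True)
s=ctrl.read_state();im,d=viewer.camera('wrist');save('wrist3',im);np.savez('pics/wrist3.npz',im=im,d=d)
for r in viewer.place_of('wrist','clip')[:4]: print(np.round(r['position'],4),round(r['conf'],2),pix('wrist',r['position']).round())
P=cloud('wrist',d);i=im.astype(int)
red=(i[...,0]>90)&(i[...,1]<70)&(i[...,2]<70)&(d>0)
q=P[red];q=q[(np.hypot(q[:,0]-.427,q[:,1]+.323)<.055)&(q[:,2]>.075)]
print(len(q),cv2.minAreaRect(q[:,:2].astype(np.float32)*1000),q.mean(0),q[:,2].max())
_,lab,cen=cv2.kmeans(q[:,:2].astype(np.float32),2,None,(3,50,1e-5),5,0);print(cen)
for k in(0,1):
    t=q[lab.ravel()==k][:,:2]; w,v=np.linalg.eigh(np.cov(t.T));print(len(t),np.sqrt(w),v[:,1],t.min(0),t.max(0))
print(s['eef_pos'],rq(s['tcp_rot']).as_matrix())
E
```

```text
clock: 7.05
eef_pos: [0.4624, -0.2021, 0.2243]
tcp_rot: [-0.484, 0.484, -0.516, 0.516]
ft_force: [1.3, -0.5, 0.3]
finger_gap: 0.0852
clock: 7.38
eef_pos: [0.4251, -0.3272, 0.2032]
tcp_rot: [0.482, -0.483, 0.517, -0.517]
ft_force: [-0.4, 0.3, -0.4]
finger_gap: 0.0856
[ 0.4259 -0.3276 -0.0018] 0.97 [[312. 203.]]
[ 0.409  -0.2313  0.0055] 0.92 [[283.  91.]]
[ 0.2984 -0.1872  0.0017] 0.92 [[139.  41.]]
[ 0.5214 -0.223  -0.0016] 0.69 [[420.  71.]]
857 ((435.7589111328125, -317.6695861816406), (45.09073257446289, 68.41865539550781), 86.83954620361328) [ 0.4296 -0.3163  0.086 ] 0.24275790951142576
[[ 0.4041 -0.315 ]
 [ 0.4541 -0.3176]]
420 [0.0014 0.0128] [0.0583 0.9983] [ 0.4008 -0.3379] [ 0.4076 -0.2933]
437 [0.0018 0.013 ] [0.0542 0.9985] [ 0.4499 -0.3411] [ 0.469  -0.2962]
[ 0.4251 -0.3272  0.2032] [[-0.0692 -0.0017  0.9976]
 [-0.9976 -0.0004 -0.0692]
 [ 0.0005 -1.     -0.0016]]
```

View pics/wrist3.png

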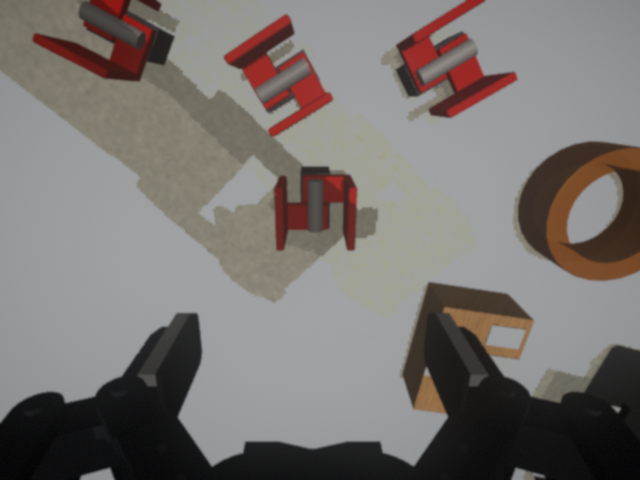

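Run:
```python
from h import *
a=np.radians(-3.3)
plan([.428,-.319,.13],tool([0,0,-1],[np.cos(a),np.sin(a),0]))
```

```text
shift [-0.0088  0.1474  0.0022] turn [ 0.0001 -0.0014 -0.0002] | dist 0.074 deg 0.5
```

```bash
python3 -m handwheel '[[[-1,-0.009,0.07,0.002,0,-0.001,0],[-1,-0.009,0.147,0.002,0,-0.001,0],[-1,-0.009,0.147,0.002,0,-0.001,0],[-1,-0.009,0.147,0.002,0,-0.001,0]]]'
python3 - <<'E'
from h import *
np.set_printoptions(precision=4,suppress=True)
im,d=viewer.camera('wrist');save('wrist4',im);s=ctrl.read_state()
for r in viewer.place_of('wrist','clip')[:1]: print(np.round(r['position'],4),round(r['conf'],2))
P=cloud('wrist',d);i=im.astype(int)
red=(i[...,0]>90)&(i[...,1]<70)&(i[...,2]<70)&(d>0)
q=P[red];q=q[(np.hypot(q[:,0]-.427,q[:,1]+.323)<.055)&(q[:,2]>.075)&(q[:,2]<.1)]
_,lab,cen=cv2.kmeans(q[:,:2].astype(np.float32),2,None,(3,50,1e-5),5,0);print(cen)
for k in(0,1):
    t=q[lab.ravel()==k][:,:2]; w,v=np.linalg.eigh(np.cov(t.T));print(len(t),np.sqrt(w),v[:,1],t.min(0),t.max(0))
print(s['eef_pos'])
plan([.428,-.319,.045],rq(s['tcp_rot']))
E
```

```text
clock: 7.82
eef_pos: [0.4282, -0.3154, 0.1294]
tcp_rot: [0.486, -0.486, 0.515, -0.512]
ft_force: [0.0, 0.1, 0.6]
finger_gap: 0.0848
[ 0.3039 -0.1883  0.0042] 0.81
[[ 0.4047 -0.3216]
 [ 0.4543 -0.3247]]
759 [0.0015 0.013 ] [0.0635 0.998 ] [ 0.4007 -0.3452] [ 0.4085 -0.2999]
735 [0.0014 0.0129] [0.0774 0.997 ] [ 0.4503 -0.3482] [ 0.4582 -0.3034]
[ 0.4294 -0.317   0.1318]
shift [ 0.0017  0.1763 -0.0044] turn [-0.0003 -0.      0.0004] | dist 0.088 deg 0.2
```

```bash
python3 -m handwheel '[[[-1,0.015,0.07,0,0,0.001,0],[-1,0.015,0.14,0,0,0.001,0],[-1,0.015,0.172,0,0,0.001,0],[-1,0.015,0.172,0,0,0.001,0],[1,0.015,0.172,0,0,0.001,0]]]' 40;  python3 -m handwheel '[[[1,0,0,0,0,0,0],[1,0,0,0,0,0,0],[1,0,0,0,0,0,0],[1,0,0,0,0,0,0],[1,0,0,0,0,0,0]]]'
```

```text
clock: 8.33
eef_pos: [0.4294, -0.3262, 0.0468]
tcp_rot: [-0.484, 0.484, -0.515, 0.516]
ft_force: [-0.1, -0.1, 0.5]
finger_gap: 0.0753
clock: 8.75
eef_pos: [0.4277, -0.3285, 0.0513]
tcp_rot: [-0.482, 0.487, -0.515, 0.515]
ft_force: [-19.1, 3.5, 31.8]
finger_gap: 0.0349
```

```bash
python3 -m handwheel '[[[1,0,-0.07,0,0,0,0],[1,0,-0.14,0,0,0,0],[1,0,-0.21,0,0,0,0],[1,0,-0.3,0,0,0,0],[1,0,-0.3,0,0,0,0]]]'
python3 - <<'E'
from h import *
s=ctrl.read_state()
im,d=viewer.camera('side');save('side5',cv2.resize(im[60:300,230:470],(480,480)));im2,d=viewer.camera('scene')
save('v5',np.hstack([cv2.resize(im[100:250,290:470],(400,333)),cv2.resize(im2[190:340,150:330],(400,333))]))
np.set_printoptions(precision=4,suppress=True)
im,d=viewer.camera('wrist');
for r in viewer.place_of('wrist','clip')[:2]: print(np.round(r['position'],4),round(r['conf'],2))
print(s['eef_pos'],s['ft_force'],s['finger_gap']);print(rq(s['tcp_rot']).as_matrix())
save('w5',im)
E
```

```text
clock: 9.17
eef_pos: [0.4319, -0.3292, 0.206]
tcp_rot: [-0.484, 0.484, -0.509, 0.522]
ft_force: [0.7, -1.2, -0.0]
finger_gap: 0.0343
[ 0.5225 -0.2267  0.0032] 0.91
[ 0.4387 -0.3259  0.1445] 0.75
[ 0.4319 -0.3292  0.206 ] [ 0.6847 -1.2127 -0.0407] 0.034294857901832045
[[-0.063   0.0121  0.9979]
 [-0.9979 -0.0139 -0.0628]
 [ 0.0131 -0.9998  0.0129]]
```

View pics/v5.png

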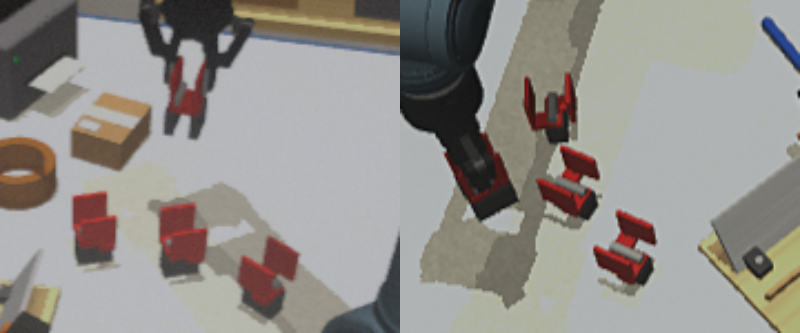

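```bash
cat > jaw.py <<'E'
from h import *
np.set_printoptions(precision=1,suppress=True)
s=ctrl.read_state();T=rq(s['tcp_rot'])
for c in ['side','scene']:
    im,d=viewer.camera(c)
    P=cloud(c,d).reshape(-1,3);col=im.reshape(-1,3).astype(int)
    L=T.inv().apply(P-s['eef_pos'])*1000
    ok=(d.ravel()>0)&(abs(L[:,0])<45)&(abs(L[:,2])<45)&(L[:,1]>-45)&(L[:,1]<75)
    red=ok&(col[:,0]>80)&(col[:,1]<70)&(col[:,2]<70); dk=ok&(col.max(1)<75)&(L[:,1]>5)&(L[:,1]<70)
    for n,m in(('red',red),('dark',dk)):
        q=L[m]
        if len(q)>5: print(c,n,len(q),'min',np.percentile(q,3,0),'max',np.percentile(q,97,0))
    if s is not None and dk.sum()>20:
        q=L[dk];
        for lo in(10,20,30,40,50): 
            t=q[(q[:,1]>=lo)&(q[:,1]<lo+10)]
            if len(t)>4: print('  y',lo,len(t),'x',t[:,0].min(),t[:,0].max(),'z',t[:,2].min(),t[:,2].max())
print(s['eef_pos']*1000,s['finger_gap'])
E
python3 jaw.py
```

```text
side red 213 min [-32.  -35.7 -20.6] max [10.3 16.7 15.6]
side dark 93 min [-33.4  17.5 -24. ] max [ 4.2 47.  15.3]
  y 10 13 x -31.278314501464802 12.383809996413879 z -23.48625327335004 15.406424025117607
  y 20 27 x -33.66830134443921 -0.7582313980011717 z -24.313440544797313 15.58552871034509
  y 30 26 x -33.21454860264982 4.959650815335915 z -24.330030396294212 14.94712457053694
  y 40 26 x -33.88617256955885 7.788138231032255 z -24.021079629562376 14.890745085723042
scene red 32 min [-27.3 -37.  -14.9] max [16.9 13.6 19.9]
scene dark 228 min [-27.    7.3 -11.6] max [16.8 49.2 22.3]
  y 10 63 x -27.540045905174185 17.02080997994365 z -16.134067210510377 22.353884101201864
  y 20 52 x -27.868472310097324 17.02813755489819 z -21.43180373428005 22.67991493039305
  y 30 48 x -28.30496930619408 16.92632022281178 z -21.36800570034119 23.148139306075535
  y 40 48 x -28.67173878307579 16.866110583578546 z -20.866788999640637 23.0840008924941
  y 50 5 x -24.713516710229925 -6.022346500451713 z 19.42616489249755 20.3155436590166
[ 427.9 -324.8  194.5] 0.03446353295593783
```

```bash
cat >> h.py <<'E'
yaw=np.radians(3.35)
RR=R.from_euler('z',yaw)*R.from_euler('y',-30,degrees=True)   # rail axes in world
RO=np.array([.5975,.054,.012])
RT=R.from_matrix(np.c_[RR.apply([0,-1,0]),RR.apply([0,0,-1]),RR.apply([1,0,0])])
def rail(x,y,z): return RO+RR.apply(np.array([x,y,z])/1000)
E
python3 - <<'E'
from h import *
print(RR.as_matrix().round(3)); print(rail(0,-100,170),rail(0,-76,100))
plan(rail(0,-100,190),RT)
E
```

```text
[[ 0.865 -0.058 -0.499]
 [ 0.051  0.998 -0.029]
 [ 0.5    0.     0.866]]
[ 0.51848877 -0.05079611  0.15922432] [ 0.55202652 -0.02479189  0.09860254]
shift [-0.555   0.0339  0.1273] turn [ 0.0836 -0.0191  0.0046] | dist 0.285 deg 30.9
```

```bash
python3 -m handwheel '[[[1,-0.39,0,0.09,0.0,0,0],[1,-0.39,0,0.09,0.03,-0.007,0.002],[1,-0.39,0,0.09,0.05,-0.01,0.003],[1,-0.39,0,0.09,0.066,-0.015,0.004],[1,-0.39,0,0.09,0.0836,-0.019,0.0046]]]'
python3 - <<'E'
from h import *
plan(rail(0,-100,190),RT)
E
```

```text
clock: 9.88
eef_pos: [0.4852, -0.1309, 0.1934]
tcp_rot: [0.622, -0.372, 0.355, -0.59]
ft_force: [0.1, 1.0, -1.6]
finger_gap: 0.0345
shift [-0.1564  0.0558  0.0321] turn [ 0.0053 -0.0012  0.0004] | dist 0.085 deg 1.9
```

```bash
python3 -m handwheel '[[[1,-0.08,0.01,0.02,0.003,0,0],[1,-0.146,0.045,0.03,0.003,0,0],[1,-0.146,0.045,0.03,0.003,0,0],[1,-0.146,0.045,0.03,0.003,0,0]]]'; python3 jaw.py
python3 - <<'E'
from h import *
plan(rail(0,-100,190),RT)
s=ctrl.read_state();print('tcp in rail',RR.inv().apply(s['eef_pos']-RO)*1000)
v=[]
for c in ['side','scene','wrist']:
    im,d=viewer.camera(c);v.append(im);np.savez('pics/%s6.npz'%c,im=im,d=d)
    for q in ['carriage_back','clip','rail']:
        for r in viewer.place_of(c,q)[:4]:
            p=RR.inv().apply(np.array(r['position'])-RO)*1000
            if abs(p).max()<200:print(c,q,p.round(1),round(r['conf'],2))
save('v6',np.hstack([cv2.resize(v[0][150:350,200:400],(400,400)),cv2.resize(v[1][190:340,240:390],(400,400))]));save('w6',v[2])
E
```

```text
clock: 10.22
eef_pos: [0.5043, -0.0568, 0.1792]
tcp_rot: [0.625, -0.369, 0.351, -0.591]
ft_force: [0.7, -0.0, -1.9]
finger_gap: 0.0347
side red 336 min [-31.1 -36.1 -18.7] max [12.3 14.5 17.6]
side dark 111 min [-31.9  16.7 -21.8] max [-3.8 43.6 20.9]
  y 10 17 x -31.847624202267085 0.14048787920692873 z -22.303943865106984 20.900075297481507
  y 20 38 x -32.91075516675665 -1.6508546745049146 z -22.017490288273887 21.18484071259458
  y 30 40 x -32.24840871856217 -1.9974061451184413 z -22.001803576129554 21.015468225393903
  y 40 16 x -32.674218976493414 -15.13196097171478 z -22.452833438808256 18.584959755881325
scene red 185 min [-24.5 -35.2 -12.7] max [18.9 15.2 23.8]
scene dark 291 min [-23.4   9.1 -15.2] max [19.7 48.3 25.3]
  y 10 54 x -23.700352704431594 19.913598889711064 z -20.12063253117621 26.083322030824633
  y 20 71 x -24.90376576670904 19.679498447806846 z -18.751240479711413 27.976770401189896
  y 30 81 x -26.43454938978549 20.88038766533347 z -19.970262916220683 26.009711665823044
  y 40 71 x -25.371601857952793 20.869598717623308 z -22.859531288824932 25.049639376837057
[504.3 -56.8 179.2] 0.03474293006295585
shift [-0.016   0.0114  0.0019] turn [ 0.0031 -0.0013  0.0006] | dist 0.01 deg 1.2
tcp in rail [  -0.90041475 -107.9805441   195.77409832]
side carriage_back [  3.4 -39.8  76. ] 0.76
side clip [   8.9 -102.9  142. ] 0.56
side rail [-3.3 -3.8 -5.8] 0.65
scene carriage_back [  0.9 -39.7  81.9] 0.55
scene clip [   6.3 -104.8  146.5] 0.89
scene rail [1.2 3.7 0.6] 0.61
wrist carriage_back [  3.  -39.7  78.6] 0.69
wrist clip [   4.6 -106.6  145.5] 0.65
wrist clip [ 32.9   2.1 -32.6] 0.58
wrist rail [-1.8  2.2 -0.4] 0.61
```

View pics/v6.png

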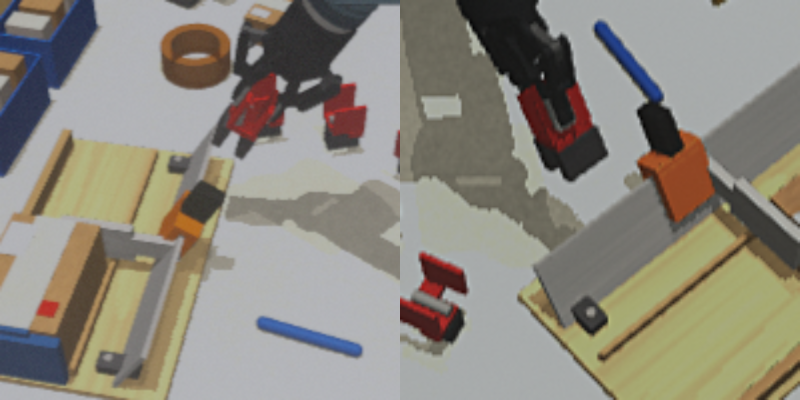

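View pics/w6.png

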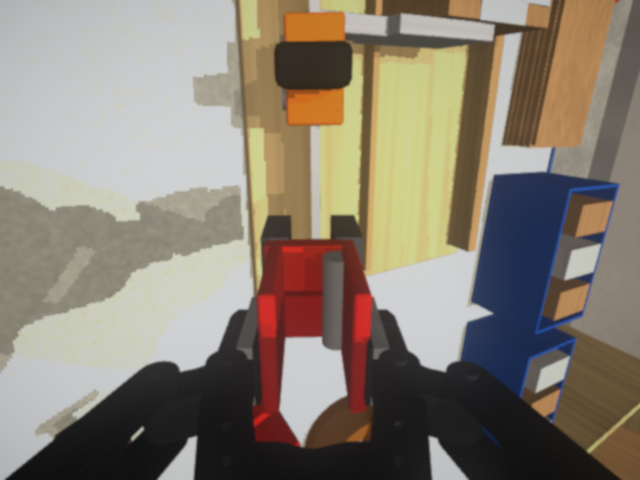

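Run:
```python
from h import *
np.set_printoptions(precision=1,suppress=True)
s=ctrl.read_state();print('tcp rail',RR.inv().apply(s['eef_pos']-RO)*1000)
D=np.load('pics/wrist6.npz');im=D['im'].astype(int);P=RR.inv().apply((cloud('wrist',D['d'])-RO).reshape(-1,3)).reshape(480,640,3)*1000
for n,(r0,r1,c0,c1) in dict(jawL=(218,240,266,288),jawR=(218,240,335,357),orange=(90,123,292,340),redfrontL=(245,265,285,300)).items():
    q=P[r0:r1,c0:c1].reshape(-1,3);print(n,np.percentile(q,[3,50,97],0).tolist())
for r in range(100,215,6):
    print(r,P[r,308:324:3].round(0).tolist()) if r%12==4 else None
for q in[(222,275),(222,345),(121,315),(125,315),(128,315)]: print(q,P[q])
plan(rail(0,-72,100),RT)
```

```text
tcp rail [  -0.  -108.1  196.5]
jawL [[-22.335773420124045, -80.22769620198092, 151.9991258056349], [-16.848916592291708, -79.53223414704513, 167.60227520472716], [-11.712987564331645, -79.1279584826224, 179.76520379320928]]
jawR [[9.841952705378993, -80.69144240902327, 150.80481339812997], [14.560307630236899, -79.78415508885647, 167.118040936539], [19.700656134692522, -79.36433603398504, 178.55411723522494]]
orange [[-12.737422483086839, -36.80508702831625, 93.85624198453662], [0.7180627344482888, -28.030495675436285, 95.18311188583525], [13.617008970718434, -19.518036877451372, 96.50159014456761]]
redfrontL [[-11.522871138386959, -88.59334960663465, 185.62014864665795], [-8.576122260686658, -84.53334677480748, 186.84190421353264], [-5.697441042302645, -80.55559943941999, 188.03451780792108]]
100 [[-4.0, -25.0, 96.0], [-2.0, -25.0, 94.0], [-0.0, -25.0, 97.0], [1.0, -25.0, 95.0], [3.0, -25.0, 95.0], [5.0, -25.0, 95.0]]
112 [[-4.0, -31.0, 95.0], [-2.0, -31.0, 96.0], [-0.0, -31.0, 94.0], [1.0, -31.0, 94.0], [3.0, -31.0, 94.0], [5.0, -31.0, 95.0]]
124 [[-4.0, -38.0, 94.0], [-2.0, -38.0
[... 502 characters left out ...]
 -69.0, 81.0], [-1.0, -70.0, 80.0], [1.0, -70.0, 79.0], [3.0, -85.0, -4.0], [6.0, -85.0, -5.0]]
184 [[-7.0, -94.0, 3.0], [-3.0, -78.0, 77.0], [-1.0, -78.0, 79.0], [1.0, -78.0, 80.0], [3.0, -95.0, -3.0], [6.0, -96.0, -5.0]]
196 [[-7.0, -105.0, 2.0], [-3.0, -86.0, 79.0], [-1.0, -86.0, 79.0], [1.0, -86.0, 79.0], [3.0, -105.0, -1.0], [6.0, -106.0, -3.0]]
208 [[-7.0, -115.0, 4.0], [-5.0, -116.0, 1.0], [-1.0, -94.0, 79.0], [1.0, -94.0, 80.0], [3.0, -117.0, -2.0], [6.0, -117.0, -3.0]]
(222, 275) [-18.5 -79.2 158.5]
(222, 345) [ 15.  -79.7 157.4]
(121, 315) [  0.1 -36.5  94.5]
(125, 315) [ -0.1 -39.8  79.8]
(128, 315) [ -0.1 -41.7  79.3]
shift [-0.1  0.2  0. ] turn [ 0. -0.  0.] | dist 0.103 deg 1.1
```

```bash
python3 -m handwheel '[[[1,-0.071,0.03,-0.001,0.0005,0,0],[1,-0.071,0.08,-0.001,0.0005,0,0],[1,-0.071,0.11,-0.001,0.0005,0,0],[1,-0.071,0.11,-0.001,0.0005,0,0]]]'
python3 - <<'E'
from h import *
np.set_printoptions(precision=1,suppress=True)
im,d=viewer.camera('wrist');save('w7',im)
s=ctrl.read_state();print('tcp rail',RR.inv().apply(s['eef_pos']-RO)*1000,s['ft_force'])
P=RR.inv().apply((cloud('wrist',d)-RO).reshape(-1,3)).reshape(480,640,3)*1000
for q in[(222,275),(222,345),(230,275),(230,345)]: print(q,P[q])
for r in range(100,222,6): print(r,P[r,314])
E
```

```text
clock: 11.25
eef_pos: [0.5289, -0.0216, 0.1305]
tcp_rot: [0.624, -0.368, 0.351, -0.593]
ft_force: [-0.7, 0.6, -2.4]
finger_gap: 0.0346
tcp rail [ -2.7 -72.  140.2] [-0.4  0.5 -0.6]
(222, 275) [-21.4 -43.5 101. ]
(222, 345) [ 12.2 -43.3 101.7]
(230, 275) [-20.  -43.3 113.7]
(230, 345) [ 11.5 -43.5 113.2]
100 [-2.4 11.9 95.9]
106 [-2.4  9.4 95.4]
112 [-2.4  6.9 98. ]
118 [-2.4  4.2 96.8]
124 [-2.4  1.6 96.6]
130 [ -2.2   0.1 111.1]
136 [ -1.8   0.  137.9]
142 [ -1.8  -1.5 143.6]
148 [ -1.8  -3.3 145.3]
154 [ -1.8  -5.1 146.6]
160 [ -1.8  -7.4 145.2]
166 [ -1.8  -9.5 144.7]
172 [ -1.8 -11.6 144.8]
178 [ -1.8 -13.4 146.1]
184 [ -1.8 -15.7 145.3]
190 [ -1.9 -18.2 143.8]
196 [ -2.6 -31.8  96.7]
202 [ -2.6 -34.7  96.7]
208 [ -2.6 -37.7  97. ]
214 [ -4.1 -67.6   4.3]
220 [ -4.1 -72.4   3.5]
```

```bash
python3 -m handwheel '[[[1,0,0.02,0.004,0,0,0],[1,0,0.04,0.004,0,0,0],[1,0,0.06,0.004,0,0,0],[1,0,0.078,0.004,0,0,0],[1,0,0.078,0.004,0,0,0]]]'
python3 - <<'E'
from h import *
np.set_printoptions(precision=1,suppress=True)
v=[]
for c in ['side','scene']:
    im,d=viewer.camera(c);v.append(im)
save('v8',np.hstack([cv2.resize(v[0][200:320,230:350],(400,400),interpolation=2),cv2.resize(v[1][210:310,270:370],(400,400),interpolation=2)]))
s=ctrl.read_state();print('tcp rail',RR.inv().apply(s['eef_pos']-RO)*1000,s['ft_force'])
E
```

```text
clock: 11.72
eef_pos: [0.5509, -0.0221, 0.1006]
tcp_rot: [0.624, -0.367, 0.349, -0.595]
ft_force: [0.2, -0.0, -2.2]
finger_gap: 0.0346
tcp rail [  0.9 -73.3 103. ] [-1.1 -0.9 -0.7]
```

View pics/v8.png

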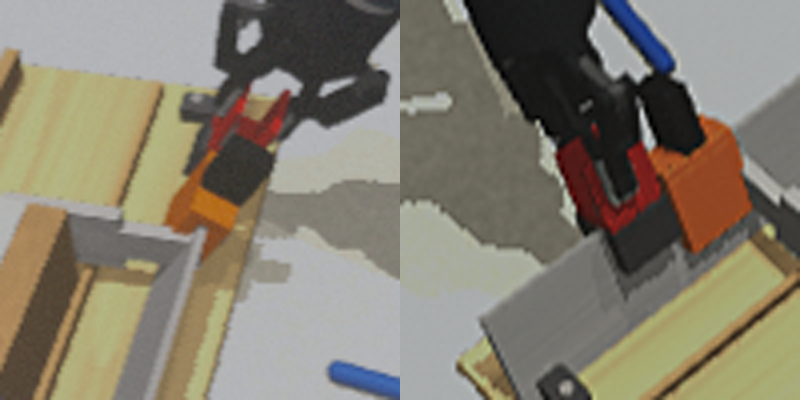

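```bash
python3 -m handwheel '[[[1,0,0.005,-0.002,0,0,0],[1,0,0.009,-0.002,0,0,0],[1,0,0.009,-0.002,0,0,0]]]'; python3 -m handwheel '[[[0.1,0,0.003,0,0,0,0],[0,0,0.005,0,0,0,0],[-0.1,0,0.008,0,0,0,0],[-0.15,0,0.008,0,0,0,0],[-0.2,0,0.008,0,0,0,0]]]';  python3 -m handwheel '[[[-0.3,0,0,0,0,0,0],[-0.45,0,0,0,0,0,0],[-0.6,0,0,0,0,0,0],[-0.8,0,0,0,0,0,0],[-0.8,0,0,0,0,0,0]]]'
python3 - <<'E'
from h import *
np.set_printoptions(precision=1,suppress=True)
v=[]
for c in ['side','scene']:
    im,d=viewer.camera(c);v.append(im)
    for q in ['carriage_back','clip','grip','carton']:
        for r in viewer.place_of(c,q)[:4]:
            p=RR.inv().apply(np.array(r['position'])-RO)*1000
            if abs(p).max()<200:print(c,q,p.round(1),round(r['conf'],2))
save('v9',np.hstack([cv2.resize(v[0][200:320,230:350],(400,400),interpolation=2),cv2.resize(v[1][210:310,270:370],(400,400),interpolation=2)]))
s=ctrl.read_state();print('tcp rail',RR.inv().apply(s['eef_pos']-RO)*1000,s['ft_force'])
E
```

```text
clock: 12.07
eef_pos: [0.5523, -0.022, 0.0975]
tcp_rot: [0.625, -0.367, 0.349, -0.595]
ft_force: [-11.7, -0.7, 10.1]
finger_gap: 0.0346
clock: 12.48
eef_pos: [0.5546, -0.0219, 0.0936]
tcp_rot: [0.625, -0.366, 0.348, -0.595]
ft_force: [0.2, 0.7, 0.5]
finger_gap: 0.0511
clock: 12.9
eef_pos: [0.5542, -0.0216, 0.0928]
tcp_rot: [0.625, -0.367, 0.349, -0.595]
ft_force: [0.6, -0.5, -1.0]
finger_gap: 0.0769
side carriage_back [  2.2 -40.9  79.2] 0.97
side clip [  1.8 -71.9  44.4] 0.89
side grip [  4.2  -9.7 118.1] 0.72
side carton [ 97.9 110.2 -60.7] 0.67
side carton [ 32.8   1.  -36.9] 0.36
scene carriage_back [  1.1 -35.8  79.2] 0.88
scene clip [  2.5 -68.6  49.2] 0.68
scene grip [ -4.2 -11.2 118.3] 0.85
scene carton [ 95.  109.5 -55.6] 0.89
tcp rail [ -0.9 -73.   93.7] [-0.5  0.4 -1.1]
```

View pics/v9.png

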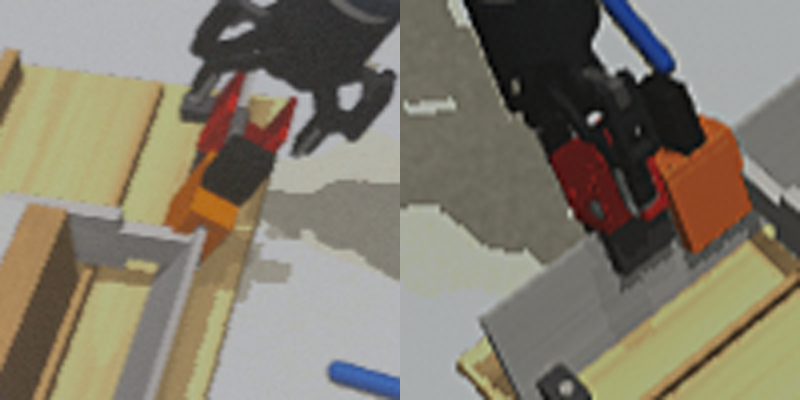

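```bash
python3 -m handwheel '[[[-1,0,-0.02,0,0,0,0],[-1,0,-0.06,0,0,0,0],[-1,0,-0.13,0,0,0,0],[-1,0,-0.2,0,0,0,0],[-1,0,-0.27,0,0,0,0]]]'; python3 -m handwheel '[[[-1,0.05,-0.04,0,0,0,0],[-1,0.05,-0.04,0,0,0,0],[-1,0.05,-0.04,0,0,0,0]]]'
python3 - <<'E'
from h import *
np.set_printoptions(precision=1,suppress=True)
v=[]
for c in ['side','scene','wrist']:
    im,d=viewer.camera(c);v.append(im)
    P=RR.inv().apply((cloud(c,d)-RO).reshape(-1,3))*1000;col=im.reshape(-1,3).astype(int)
    for q in ['carriage_back','clip','carton']:
        for r in viewer.place_of(c,q)[:4]:
            p=RR.inv().apply(np.array(r['position'])-RO)*1000
            if abs(p).max()<200:print(c,q,p.round(1),round(r['conf'],2))
    near=(abs(P[:,0])<45)&(abs(P[:,1]+70)<60)&(P[:,2]>40)&(P[:,2]<145)
    red=near&(col[:,0]>80)&(col[:,1]<60)&(col[:,2]<70); org=near&(col[:,0]>120)&(col[:,1]>60)&(col[:,2]<60)
    for n,m in(('red',red),('orange',org)):
        if m.sum()>5: print(c,n,m.sum(),np.percentile(P[m],2,0),np.percentile(P[m],98,0))
save('v10',np.hstack([cv2.resize(v[0][190:350,170:330],(400,400),interpolation=2),cv2.resize(v[1][190:310,290:470],(400,267),interpolation=2).repeat(1,0) if 0 else cv2.resize(v[1][190:350,290:450],(400,400),interpolation=2)]));save('w10',v[2])
s=ctrl.read_state();print(s['eef_pos'],s['ft_force'],s['clock'])
E
```

```text
clock: 13.82
eef_pos: [0.4873, -0.0246, 0.2113]
tcp_rot: [0.624, -0.367, 0.349, -0.594]
ft_force: [0.6, -0.2, 0.8]
finger_gap: 0.0853
clock: 14.07
eef_pos: [0.4803, -0.0514, 0.2297]
tcp_rot: [0.624, -0.366, 0.348, -0.596]
ft_force: [-0.0, 0.6, -1.2]
finger_gap: 0.0854
side carriage_back [  3.1 -37.8  77.3] 0.57
side clip [  4.8 -69.   46.6] 0.59
side carton [ 97.8 109.7 -59.2] 0.85
side carton [  1.8 -40.6  79.1] 0.7
side red 201 [-23.2 -84.3  86.4] [ 24.7 -42.5 135.8]
side orange 59 [-18.  -80.5  43. ] [ 24.4 -10.8 132.4]
scene carriage_back [ -1.1 -41.6  78.5] 0.82
scene clip [  1.9 -73.9  51.6] 0.74
scene carton [ 94.3 107.4 -54.9] 0.83
scene carton [-181.4   80.6   89.8] 0.23
scene red 480 [-21.7 -90.7  81.7] [ 28.6 -44.7 135.5]
scene orange 211 [ -3.5 -38.9  41.5] [ 20.4 -11.3  97.8]
wrist carriage_back [ -0.3 -37.7  83.9] 0.87
wrist carriage_back [ 33.3   4.5 -33.6] 0.67
wrist red 3045 [-23.3 -87.9  81.9] [ 23.2 -45.2 134.4]
wrist orange 1352 [-24.3 -88.5  93.5] [ 24.4 -21.6 133.4]
[ 0.5 -0.1  0.2] [-0.2  0.1  0.2] 14.6667
```

View pics/v10.png

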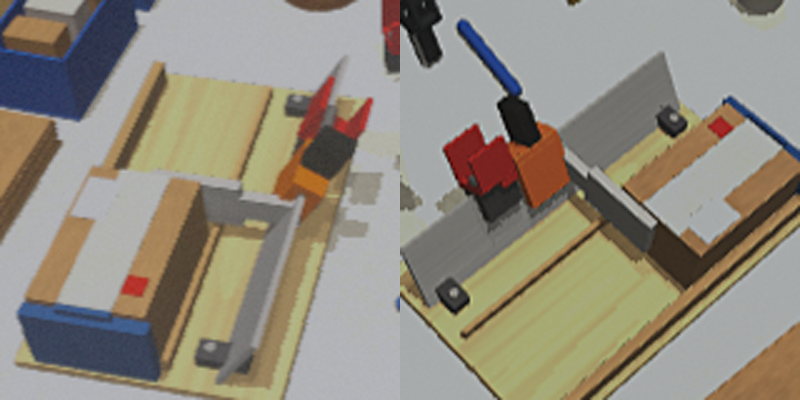

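View pics/w10.png

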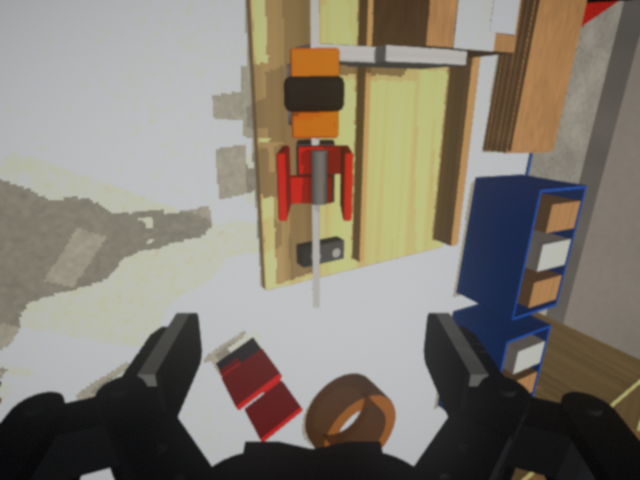

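```bash
python3 -c "
from h import *
s=ctrl.read_state();print(s['clock'],s['ft_force']);print(order.close_job())"
```

```text
14.6667 [-0.19794333  0.11208375  0.22016792]
the job is handed in; nothing more can be done
None
```

The job is handed in after 14.7 s on the robot's clock: the carton is home against the blue stop and the red clip is closed over the rail behind the carriage.

- **Carriage:** I pushed its grip with closed fingers until it stopped moving and the force rose to about 30 N. After I backed off, neither it nor the carton had moved beyond measuring noise, and the pictures show the pusher against the carton. I did not measure that contact any closer.
- **Clip:** I took the one farthest to the robot's right (scene pixel 197, 297), squeezed it fully open and lowered it over the rail's top edge. I pressed it lightly, about 15 N, until it bottomed, then released it.
- **Last checks:** The clip sits about 31 mm down over the edge. It is about 5 mm behind the carriage's back face, with the handles spread and the arm clear and unloaded. The trained networks' clip readings varied by a few millimetres around these values, and they failed to find the clip in the last wrist picture, although it shows there clearly.
- **Other things on the bench:** I touched none of them, and those in the later pictures looked unmoved. I did not compare every one before and after.

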